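Scrap the neckless flask and put the next blank on the banding wheel

ROBOT

A 7-joint arm with a two-finger parallel gripper is mounted at the origin on the work surface. World frame = base frame: x ahead of the robot, y to its left, z up, the work surface at z = 0. Lengths are in m, angles in rad, forces in N, time in s.
With the tool pointing down it reaches from about 0.425 to 0.925 m from the base axis. Payload 6.8 kg.
Tool frame: the origin (TCP) lies between the finger pads; the fingertips stand r.tips_ahead ahead of it and the grasp point (between the pads) lies 5 mm behind it (r.tips_ahead is the distance from the TCP to the fingertips, in m); z points along the fingers, y is the line along which they close (so a half turn about z gives the same grasp; the last joint's range is limited). The gripper opens to 85 mm and grips with 20 to 120 N. Pads are 22 mm wide; open, the fingers measure 114 mm over their backs; the gripper's body (76 mm by 85 mm) begins 54 mm behind the grasp point. The pads swing forward as they close: fully open they stand 13 mm farther back than shut.
Start: joints at [1.102, 0.477, 0.022, 1.555, -0.011, 1.109, -0.083], TCP at [0.238, -0.632, 0.245] pointing down, gripper open.
Joint ranges: [-2.96, 2.96], [-0.34, 2.1], [-1.41, 1.46], [0.24, 2.44], [-1.37, 4.51], [0.17, 1.92], [-2.96, 2.96]. Speed limits (rad/s): [2.39, 2.39, 3.14, 3.14, 3.14, 3.14, 3.14].

INTERFACE

Orientations are given as a rotation vector (axis times angle).
In Python, from bench import r gives the robot as it stands.
- The arm moves only by the tool move_arm, never from a script. Its argument "rows" is one flat list of numbers, 4 for each row, row after row: the shift along the tool's x, y, z in cm, then the turn about the tool's z in degrees. In form: [tx, ty, tz, twist, tx, ty, tz, twist, ...]. A call has 1 to 10 rows; each row is the pose to reach, as a shift and turn from the pose commanded when the call began, along the tool's axes at that moment; what a row does not reach only later rows make up. A row lasts 1/8 s, in which the tool goes at most 62.5 mm and 10.7 degrees, less where a joint would pass 70% of its speed; a pose out of reach is approached as far as the arm can. A call with a gripper value outside its range is refused whole. "fingers" is the opening, from 0 (shut) to 1 (fully open), set as the call begins (left out, the last holds). The fingers move at their own pace and stop on an object; "newtons" is the grip in N (left out, the last holds). Time passes only in rows, so rows that repeat a pose let the fingers close. It gives the time, the measured TCP pose, the force, the opening and the grip force at its end, in the units of the state.
- r.get_obs(): the state, without advancing time (a new reading comes with each control period).
- r.grab_frame(name): name is "side" or "top"; returns the picture (480x640x3 uint8, blue, green, red); there is no depth.
- r.camera_params(name): a dict with "fx", "fy", "cx", "cy" (pixels), "world_from_camera" (4x4, takes a point from camera to world coordinates). Camera axes: x right, y down, z forward; pixel columns grow to the right and rows downward; lengths in m; the calibration is good to about 2 mm. A picture is of the moment at which its call begins. camera_params takes no time and is no camera call.
- r.hand_in(): hands the job in; it is judged then, once.
The state is a dict: "clock": time; "joints": joint angles; "qvel": joint speeds; "tau": joint torques, N m; "tcp_pos": TCP position; "orientation": TCP orientation; "contact_force": force on the tool from outside, world axes, zero at the start; "moment": the same for the moment, N m; "grip_width": finger opening in m; "gripper_force": force on a finger pad.
Only numpy, scipy, OpenCV 4.12 (cv2) and the standard library are available. Lean on these libraries where they do the work, as an engineer would, in place of code of your own. Each camera call takes 0.05 s, during which the arm holds its last target. There are 200 camera calls.

TASK

The flat flask on the banding wheel has lost its neck: take it off and lower it right down into the wooden reject crate before you let it go. Then take the whole, unpainted flat flask that waits on the bench beside the wheel and set it down gently, upright, in the middle of the wheel, ready for painting. Leave the round bottle, the saucer of paint and the tray of paint bottles alone.

Things in the scene. Friction and masses are not known exactly. Their poses are not given: they have to be found in the camera images.
- neckless_flask: the reject, standing on the wheel: off-white flat ceramic flask, neck broken off (ragged stump, dark hole). Origin: centre of its foot, z up. 58 mm thick along x, 100 mm wide along y; the broad faces (x = -29, +29 mm) are flat and parallel from 14 to 88 mm above the foot over the middle 60 mm of y; shoulders slope in to 118 mm; stump tip at 127 mm. About 0.42 kg
- neckless_mid (a point): point inside the neckless flask on its axis, 60 mm above its foot
- whole_flask: the next blank, standing on the bench to the left: same flat flask (58 mm along x, 100 mm along y) with neck and lip, 148 mm tall. Origin: centre of its foot, z up. Shoulders end at 118 mm; neck 30 mm diameter from 118 to 130 mm; lip 40 mm diameter, straight sided from 133 to 145 mm, grippable from any side. About 0.45 kg
- round_bottle: bystander: round-bellied off-white bottle, 86 mm diameter, 150 mm tall, origin at the centre of its foot; stands on the bench near the whole flask (the two may be in either place)
- wheel: banding wheel (turntable): green cast base 156 mm diameter, fixed to the bench, with a post carrying a round dark disc and a brown hardboard bat 230 mm diameter with turned rings. Origin at the base's centre on the bench; the bat's top is 120 mm above the bench
- wheel_top (a point): centre of the bat's top face, on the wheel's axis
- wheel_disc (a joint): turn of the wheel's disc and bat about its vertical axis (rad, anticlockwise from above); it turns freely with slight friction
- crate: wooden slatted reject crate, open on top, fixed to the bench on the robot's right. Outside 290 mm along its x, 210 mm along its y, 110 mm tall; walls and floor 8 mm thick, a 16 mm square post inside each corner. Origin under the centre of its floor; axes level, z up
- crate_in (a point): centre of the crate's inner floor, 8 mm above the bench
- neck_piece: the broken-off neck, 40 mm diameter, 34 mm tall, loose on the crate floor towards its -x end (the end nearer the robot); it may stay or shift. Origin at the centre of its underside
- saucer: bystander: white saucer with red paint, 144 mm diameter, 15 mm tall, on the bench beyond the wheel; origin at the centre of its underside
- paint_tray: bystander, fixed: red tray 120 mm along x by 240 mm along y, 45 mm tall, with squeeze bottles and a jar of brushes reaching 165 mm above the bench; beyond the wheel, to the left. Origin at the centre of its underside
There are look-alikes about, which are no part of the job. What is shaped like the whole_flask but green or yellow is not meant. What is shaped like the neckless_flask but pink is not meant.

How it is judged:
By the outcome, as a careful person would: the job done as asked, in the order asked, and still so for the second after the job is handed in, with the robot touching nothing.
It also fails if it takes over 64 s, if anything falls off the work surface, if the arm or the gripper's body presses on something with over 40 N, if the wrist force passes 120 N, or if a joint passes its speed limit or range.

## Working session

There is one attempt and no reset: what is moved stays moved. The work goes in short steps, Python scripts to look and compute and a tool call to move; the robot and the scene stay as the last step left them, time stands still between calls to the robot, and variables do not carry over. Pictures are saved under pics/ and viewed, at most 10 in all, crops included, and the job is handed in when it is done.

Besides the shell and the picture viewer there is one more tool, called after "Emit:" as name(argument=value, ...) on one line, values as JSON. move_arm: Moves the arm, as the interface text tells. Its arguments: {"type":"object","properties":{"rows":{"type":"array"},"fingers":{"type":"number"},"newtons":{"type":"number"}},"required":["rows"]}

```bash
mkdir -p pics; ls; python3 - <<'E'
from bench import r
import cv2
for n in("side","top"):
    cv2.imwrite(f"pics/{n}0.png",r.grab_frame(n)); print(n,r.camera_params(n))
print(r.get_obs(),r.tips_ahead)
E
```

```text
pics
side {'fx': 495.37573451972526, 'fy': 495.37573451972526, 'cx': 321.5019795295272, 'cy': 236.82344667182085, 'world_from_camera': array([[ 0.95192367, -0.19821463,  0.23356431,  0.27588978],
       [-0.3063287 , -0.62093962,  0.72152388, -0.78168655],
       [ 0.00201275, -0.75838311, -0.65180596,  0.84141228],
       [ 0.        ,  0.        ,  0.        ,  1.        ]])}
top {'fx': 522.1834962212469, 'fy': 522.1834962212469, 'cx': 324.0991484538213, 'cy': 240.5451481338166, 'world_from_camera': array([[-1.49130039e-02, -9.92573457e-01,  1.20729183e-01,
         4.05084776e-01],
       [-9.99886901e-01,  1.50388627e-02,  1.31357466e-04,
         9.03782495e-03],
       [-1.94601155e-03, -1.20713570e-01, -9.92685472e-01,
         1.35363868e+00],
       [ 0.00000000e+00,  0.00000000e+00,  0.00000000e+00,
         1.00000000e+00]])}
{'clock': 0.1, 'joints': array([ 1.10187157,  0.4777069 ,  0.02235669,  1.55634425, -0.01150675,
        1.10932272, -0.08313412]), 'qvel': array([ 0.00014156, -0.00079042, -0.0021798 , -0.00106336, -0.00126932,
       -0.00192377,  0.00101865]), 'tau': array([ 3.69136833e-03, -5.97762501e+01,  1.61287844e+00, -2.81958640e+01,
        1.27497417e-02,  4.99593691e-03, -2.53419796e-05]), 'tcp_pos': array([ 0.23810915, -0.63105868,  0.24443378]), 'orientation': array([-3.08903797e+00, -5.63379868e-01,  6.50321687e-04]), 'contact_force': array([0.34591698, 0.11586261, 0.515449  ]), 'moment': array([0.01753778, 0.03307474, 0.02075039]), 'gripper_force': 0.0, 'grip_width': 0.0853527820052281} 0.014
```

View pics/top0.png

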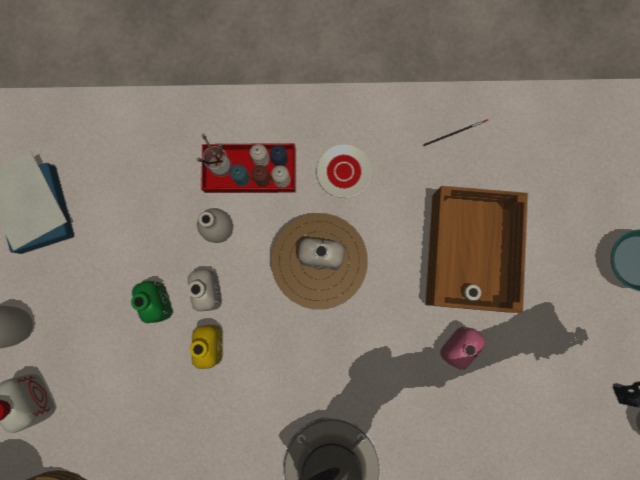

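View pics/side0.png

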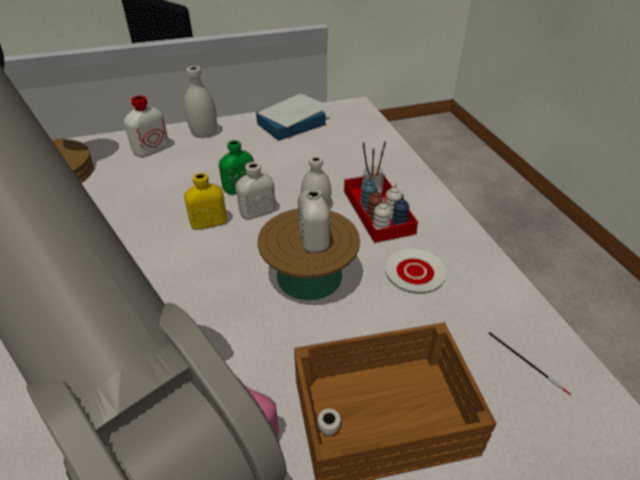

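Top view: the reject is at about (320,252) on the wheel (centre about (319,260)), the whole flask at (203,289) between the green and yellow look-alikes, the round bottle at (214,225), and the crate spans about (430–527, 187–312) with a pink look-alike at (463,348). Side view agrees. I'll enlarge both areas.

```bash
python3 - <<'E'
import cv2,numpy as np
a=cv2.imread("pics/top0.png"); s=cv2.imread("pics/side0.png")
def c(im,x,y,w,h,k):return cv2.resize(im[y:y+h,x:x+w],None,fx=k,fy=k,interpolation=cv2.INTER_CUBIC)
cv2.imwrite("pics/c1.png",c(a,175,205,200,120,4))
cv2.imwrite("pics/c2.png",c(a,415,175,130,200,3))
cv2.imwrite("pics/c3.png",c(s,170,145,200,150,4))
E
```

```text
(no output)
```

View pics/c1.png

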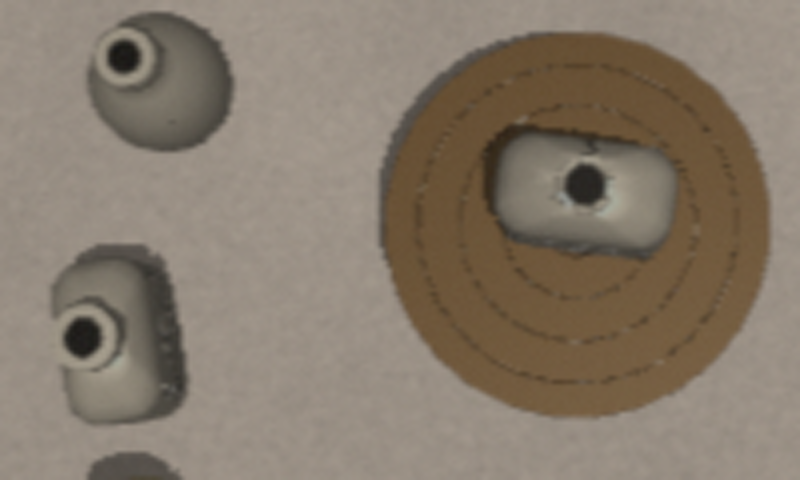

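View pics/c2.png

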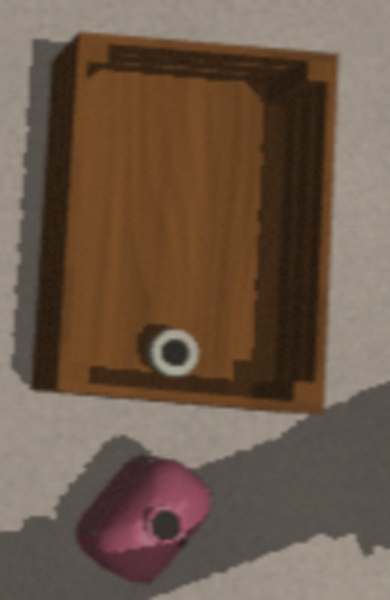

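View pics/c3.png

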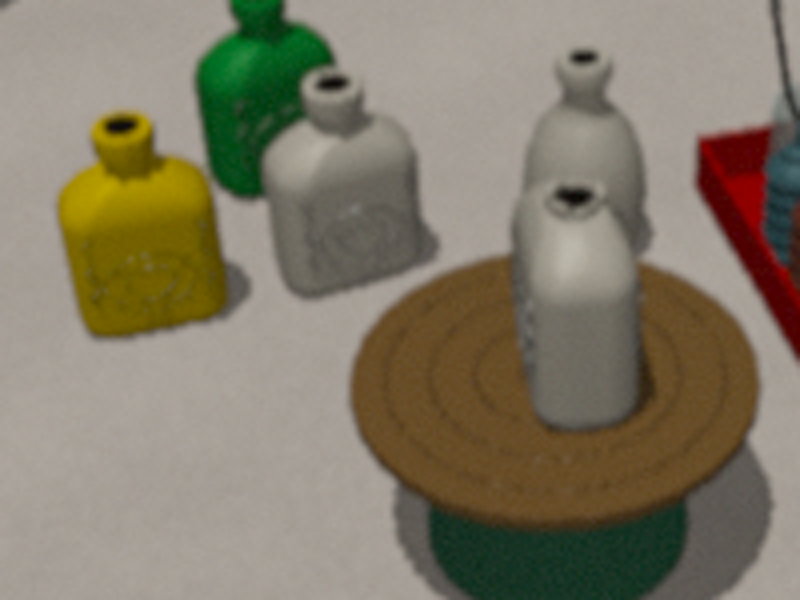

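Crop readings: the bat centre is at (319,261), the reject's hole at (321.2,251), the whole flask's lip at (196.2,289.2), and the round bottle's lip at (206,219). The neck piece is at (472.5,292) towards the crate's near end. Next I'll compute positions and overlay the models.

```bash
cat > h.py <<'E'
import numpy as np,cv2
from scipy.spatial.transform import Rotation as R
from bench import r
P={n:r.camera_params(n) for n in("side","top")}
def at(n,u,v,z):
    p=P[n];T=p["world_from_camera"]
    d=T[:3,:3]@[(u-p["cx"])/p["fx"],(v-p["cy"])/p["fy"],1]; o=T[:3,3]
    return o+d*(z-o[2])/d[2]
def px(n,X):
    p=P[n];T=p["world_from_camera"]; c=(np.atleast_2d(X)-T[:3,3])@T[:3,:3]
    return np.c_[c[:,0]/c[:,2]*p["fx"]+p["cx"],c[:,1]/c[:,2]*p["fy"]+p["cy"]]
def go(target,yaw=None):
    """shift in tool cm to reach TCP target; twist to bring tool y axis to world yaw (mod pi)"""
    o=r.get_obs();M=R.from_rotvec(o["orientation"]).as_matrix()
    d=M.T@(np.array(target)-o["tcp_pos"])*100
    t=0
    if yaw is not None:
        y=np.arctan2(M[1,1],M[0,1]); t=-np.degrees((yaw-y+np.pi/2)%np.pi-np.pi/2)
    print("shift",d.round(2),"twist",round(t,1),"zaxis",M[:,2].round(3),"tcp",o["tcp_pos"].round(4),"clock",o["clock"])
def boxpts(c,yaw,lx,ly,z):
    q=np.array([[1,1],[1,-1],[-1,-1],[-1,1]])*[lx/2,ly/2]
    A=np.array([[np.cos(yaw),-np.sin(yaw)],[np.sin(yaw),np.cos(yaw)]])
    return np.c_[q@A.T+c[:2],np.full(4,z)]
E
python3 - <<'E'
from h import *
T=lambda u,v:(175+u/4,205+v/4); S=lambda u,v:(170+u/4,145+v/4); C=lambda u,v:(415+u/3,175+v/3)
w=at("top",*T(576.5,224),.12)
rj=at("top",*T(585,184),.242); rs=at("side",*S(575,195),.242)
wf=at("top",*T(83,337),.148); wsd=at("side",*S(332,82),.148)
print("wheel",w,"rej",rj,rs,"whole",wf,wsd,"bottle",at("top",*T(124,56),.15))
print("green",at("top",141,301,.148),"yellow",at("top",199,349,.148))
e=lambda a,b,z:np.degrees(np.arctan2(*(at("top",*T(*b),z)-at("top",*T(*a),z))[[1,0]]))
print("rej edges",e((525,132),(655,147),.2),e((515,238),(645,254),.2))
print("whole edges",e((62,310),(75,405),.09),e((150,265),(162,410),.09))
cr=[at("top",*C(*q),.11) for q in((80,33),(338,53),(322,412),(58,390))]
print("crate",np.round(cr,3),np.mean(cr,0)); 
print([np.linalg.norm(cr[i]-cr[i-1]).round(3) for i in range(4)])
print("side yaw",np.degrees(np.arctan2(*(cr[1]-cr[2])[[1,0]])),"neck",at("top",472.5,292,.042))
a=cv2.imread("pics/top0.png");b=cv2.imread("pics/side0.png")
K=2
def dr(im,n,pts): cv2.polylines(im,[np.int32(px(n,pts)*K*8)],True,(255,0,255),1,cv2.LINE_AA,3)
out=[]
for n,im in(("top",a),("side",b)):
    im=cv2.resize(im,None,fx=K,fy=K,interpolation=cv2.INTER_CUBIC)
    for z in(.12+.014,.12+.088): dr(im,n,boxpts(rj,np.radians(-8),.058,.1,z))
    for z in(.014,.088): dr(im,n,boxpts(wf,np.radians(90+8),.058,.1,z))
    k=np.linspace(0,6.28,60); dr(im,n,np.c_[w[0]+.115*np.cos(k),w[1]+.115*np.sin(k),0*k+.12])
    cc=np.mean(cr,0); 
    for z in(0,.11): dr(im,n,boxpts(cc,np.radians(-2),.29,.21,z))
    out.append(im)
t=out[0][360:760,350:1080]; cv2.imwrite("pics/o1.png",t)
E
```

```text
wheel [0.5064954  0.02170952 0.12      ] rej [0.51784463 0.01561551 0.242     ] [0.51723516 0.01662464 0.242     ] whole [0.4433107  0.30616169 0.148     ] [0.4425307  0.30817535 0.148     ] bottle [0.6063144  0.28414163 0.15      ]
green [0.4183218  0.43146883 0.148     ] yellow [0.30807986 0.29678793 0.148     ]
rej edges -97.49869800132517 -97.88703468402383
whole edges -171.3103558335876 -174.65739869030506
crate [[ 0.685 -0.278  0.11 ]
 [ 0.666 -0.486  0.11 ]
 [ 0.379 -0.456  0.11 ]
 [ 0.399 -0.249  0.11 ]] [ 0.53224376 -0.36722273  0.11      ]
[np.float64(0.288), np.float64(0.209), np.float64(0.289), np.float64(0.208)]
side yaw -6.039390755324114 neck [ 0.42946749 -0.35966972  0.042     ]
```

View pics/o1.png

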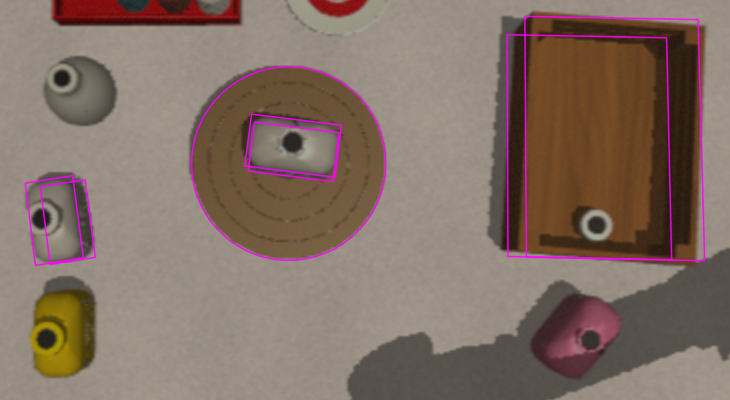

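The reject, bat and whole-flask models fit the picture; the crate needs yaw −6° instead of −2°. Now the approach to the reject.

```bash
python3 - <<'E'
from h import *
go([.5175,.016,.30],np.radians(-7.7))
E
```

```text
shift [ 48.98 -50.69  -5.48] twist -61.6 zaxis [-0.001  0.001 -1.   ] tcp [ 0.2381 -0.6311  0.2444] clock 0.1
```

Emit:
move_arm(rows=[3,-3,-4,-8,7,-7.3,-5.5,-16,11,-11.4,-5.5,-24,15,-15.5,-5.5,-32,19,-19.7,-5.5,-40,23,-23.8,-5.5,-48,27,-28,-5.5,-56,31,-32.1,-5.5,-61.6,35,-36.2,-5.5,-61.6,39,-40.4,-5.5,-61.6], fingers=1)

```text
clock: 1.35
tcp_pos: [0.4608, -0.1143, 0.3002]
orientation: [2.366, 2.066, -0.0]
contact_force: [1.5, -0.4, -0.4]
grip_width: 0.0856
gripper_force: 0.0
```

```bash
python3 - <<'E'
from h import *
go([.5175,.016,.30],np.radians(-7.7))
E
```

```text
shift [13.68  3.86  0.02] twist -0.1 zaxis [-0. -0. -1.] tcp [ 0.4608 -0.1143  0.3002] clock 1.35
```

Emit:
move_arm(rows=[4,1.1,0,0,8,2.3,0,0,11.5,3.2,0,0,13.5,3.8,0,0,13.5,3.8,0,0,13.5,3.8,0,0])

```text
clock: 2.1
tcp_pos: [0.5159, 0.0116, 0.2999]
orientation: [-2.367, -2.065, 0.002]
contact_force: [0.8, 0.1, -0.4]
grip_width: 0.0851
gripper_force: 0.0
```

```bash
python3 - <<'E'
from h import *
go([.5175,.016,.193],np.radians(-7.7))
E
```

```text
shift [ 0.46  0.1  10.69] twist -0.1 zaxis [-0.001 -0.001 -1.   ] tcp [0.5159 0.0116 0.2999] clock 2.1
```

Emit:
move_arm(rows=[0.4,0.1,1,0,0.4,0.1,4,0,0.4,0.1,6.5,0,0.4,0.1,8.5,0,0.4,0.1,10,0,0.4,0.1,10.7,0,0.4,0.1,10.7,0,0.4,0.1,10.7,0])

```text
clock: 3.1
tcp_pos: [0.5184, 0.0167, 0.194]
orientation: [2.366, 2.066, 0.002]
contact_force: [0.1, 0.1, -0.5]
grip_width: 0.0854
gripper_force: 0.0
```

Emit:
move_arm(rows=[0,0,0,0,0,0,0,0,0,0,0,0,0,0,0,0,0,0,0,0,0,0,0,0], fingers=0, newtons=45)

```text
clock: 3.85
tcp_pos: [0.518, 0.0167, 0.1939]
orientation: [2.366, 2.067, 0.0]
contact_force: [-3.2, 1.2, 6.5]
grip_width: 0.0562
gripper_force: 47.4
```

Emit:
move_arm(rows=[0,0,-0.5,0,0,0,-2,0,0,0,-4.5,0,0,0,-7,0,0,0,-8,0,0,0,-8,0])

```text
clock: 4.6
tcp_pos: [0.5181, 0.0166, 0.2738]
orientation: [2.366, 2.066, 0.001]
contact_force: [-0.8, -0.7, -3.7]
grip_width: 0.0552
gripper_force: 48.5
```

```bash
python3 - <<'E'
from h import *
go([.555,-.37,.275],np.radians(-6)); o=r.get_obs();print(o["contact_force"],o["grip_width"],o["gripper_force"])
E
```

```text
shift [-37.81   8.86  -0.11] twist -1.7 zaxis [ 0.001 -0.    -1.   ] tcp [0.5181 0.0166 0.2738] clock 4.6
[-0.79113241 -0.68603541 -3.65720685] 0.0552164463581185 48.47487444417766
```

Holding the flask's weight. I'll carry it over the crate.

Emit:
move_arm(rows=[-2,0.5,0,0,-6,1.4,0,0,-11,2.6,0,-1,-16,3.7,0,-1.7,-21,4.9,0,-1.7,-26,6.1,0,-1.7,-31,7.3,0,-1.7,-35,8.2,0,-1.7,-37,8.7,0,-1.7,-37.8,8.9,0,-1.7])

```text
clock: 5.85
tcp_pos: [0.5549, -0.3701, 0.2721]
orientation: [-2.334, -2.099, 0.0]
contact_force: [0.2, 1.2, -3.9]
grip_width: 0.0563
gripper_force: 48.3
```

Emit:
move_arm(rows=[0,0,0,0,0,0,2,0,0,0,5,0])

```text
clock: 6.22
tcp_pos: [0.556, -0.3683, 0.2228]
orientation: [2.332, 2.103, 0.001]
contact_force: [0.1, 0.2, -2.8]
grip_width: 0.0556
gripper_force: 48.5
```

```bash
python3 - <<'E'
from h import *
go([.555,-.37,.0815],np.radians(-6)); o=r.get_obs();print(o["contact_force"],o["grip_width"],o["gripper_force"])
cv2.imwrite("pics/s2.png",r.grab_frame("side"))
E
```

```text
shift [-0.17 -0.1  14.13] twist 0.1 zaxis [ 0.002 -0.    -1.   ] tcp [ 0.556  -0.3683  0.2228] clock 6.225
[ 0.08415442  0.23820783 -2.75429176] 0.05557727837558683 48.48077142019065
```

View pics/s2.png

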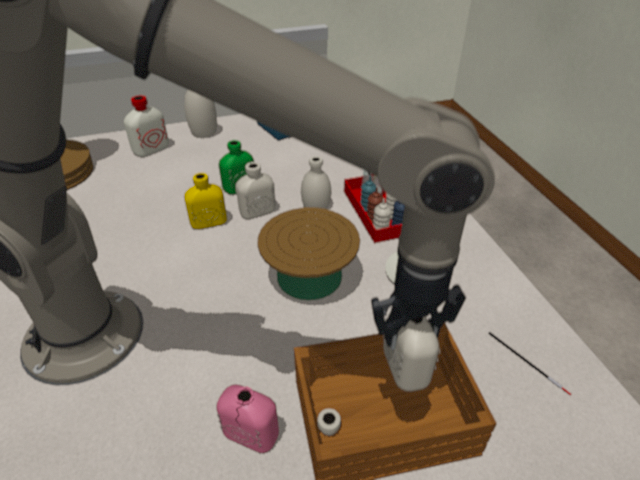

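The side view shows the reject held upright over the crate at (412,360), clear of the walls and the neck piece. The wheel is empty and the bystanders are untouched. Lowering now.

Emit:
move_arm(rows=[0,0,3,0,0,0,6,0,0,0,9,0,0,0,11.5,0,0,0,13,0,0,0,13.4,0,0,0,13.4,0])

```text
clock: 7.15
tcp_pos: [0.5557, -0.3699, 0.0899]
orientation: [2.334, 2.101, 0.001]
contact_force: [-0.0, -0.2, -3.2]
grip_width: 0.056
gripper_force: 49.2
```

Emit:
move_arm(rows=[0,0,0.2,0,0,0,0.4,0,0,0,0.6,0,0,0,0.7,0,0,0,0.7,0])

```text
clock: 7.78
tcp_pos: [0.5553, -0.3699, 0.0823]
orientation: [-2.335, -2.102, -0.0]
contact_force: [0.5, 0.4, -3.4]
grip_width: 0.0559
gripper_force: 49.3
```

Emit:
move_arm(rows=[0,0,0.1,0,0,0,0.2,0,0,0,0.2,0,0,0,0.2,0])

```text
clock: 8.28
tcp_pos: [0.5554, -0.3699, 0.0819]
orientation: [2.335, 2.101, -0.0]
contact_force: [-4.1, 3.0, 9.3]
grip_width: 0.0559
gripper_force: 50.4
```

Floor contact. Releasing, then a straight rise.

Emit:
move_arm(rows=[0,0,0,0,0,0,0,0,0,0,0,0,0,0,0,0,0,0,0,0], fingers=1)

```text
clock: 8.9
tcp_pos: [0.5553, -0.3699, 0.0802]
orientation: [-2.335, -2.102, -0.0]
contact_force: [0.0, -0.4, -0.7]
grip_width: 0.0855
gripper_force: 0.0
```

Emit:
move_arm(rows=[0,0,-1,0,0,0,-3,0,0,0,-6,0,0,0,-10,0,0,0,-14,0,0,0,-18,0,0,0,-19,0,0,0,-19,0])

```text
clock: 9.9
tcp_pos: [0.5555, -0.37, 0.2715]
orientation: [2.334, 2.1, 0.001]
contact_force: [-0.2, 0.4, -1.4]
grip_width: 0.0854
gripper_force: 0.0
```

```bash
python3 - <<'E'
from h import *
go([.443,.307,.275],np.radians(97-180))
E
```

```text
shift [ 66.14 -18.29  -0.44] twist 77.0 zaxis [ 0.002 -0.001 -1.   ] tcp [ 0.5555 -0.37    0.2715] clock 9.9
```

Emit:
move_arm(rows=[3,-0.8,0,4,8,-2.2,0,12,13.5,-3.7,0,20,19,-5.2,0,28,24.5,-6.8,0,36,30,-8.3,0,44,35.5,-9.8,0,52,41,-11.3,0,60,46.5,-12.9,0,68,52,-14.4,0,76])

```text
clock: 11.15
tcp_pos: [0.4653, 0.1635, 0.269]
orientation: [3.134, 0.211, -0.003]
contact_force: [1.4, 1.0, 0.3]
grip_width: 0.0853
gripper_force: 0.0
```

Emit:
move_arm(rows=[0,0,0,0,0,0,0,0])

```text
clock: 11.4
tcp_pos: [0.4661, 0.1615, 0.2691]
orientation: [3.133, 0.22, -0.004]
contact_force: [0.5, -0.1, -0.2]
grip_width: 0.0855
gripper_force: 0.0
```

```bash
python3 - <<'E'
from h import *
go([.443,.307,.275],np.radians(97-180)); print(r.get_obs()["joints"])
im=r.grab_frame("side"); cv2.imwrite("pics/s3.png",im)
im=r.grab_frame("top"); cv2.imwrite("pics/t3.png",im)
c=np.vstack([cv2.resize(im[180:320,140:400],(780,420),interpolation=cv2.INTER_CUBIC)])
cv2.imwrite("pics/t3c.png",c)
E
```

```text
shift [ -0.25 -14.73  -0.6 ] twist 1.0 zaxis [-0.002 -0.001 -1.   ] tcp [0.4661 0.1615 0.2691] clock 11.4
[-0.00546201  0.19316074 -0.5123341   1.92179309  0.10832281  1.05596667
 -1.99395857]
```

Emit:
move_arm(rows=[-0.1,-3,0,1,-0.2,-8,0,1,-0.2,-12,0,1,-0.2,-14,0,1,-0.2,-14.7,0,1,-0.2,-14.7,0,1,-0.2,-14.7,0,1])

```text
clock: 12.38
tcp_pos: [0.445, 0.306, 0.2701]
orientation: [3.135, 0.187, -0.0]
contact_force: [0.1, 0.3, 0.3]
grip_width: 0.0854
gripper_force: 0.0
```

```bash
python3 - <<'E'
from h import *
go([.443,.307,.132],np.radians(97-180))
E
```

```text
shift [-0.18 -0.14 13.81] twist -0.2 zaxis [ 0.    -0.001 -1.   ] tcp [0.445  0.306  0.2701] clock 12.375
```

Emit:
move_arm(rows=[-0.2,-0.1,2,0,-0.2,-0.1,5,0,-0.2,-0.1,8,0,-0.2,-0.1,10.5,0,-0.2,-0.1,12.5,0,-0.2,-0.1,13.5,0,-0.2,-0.1,13.8,0,-0.2,-0.1,13.8,0,-0.2,-0.1,13.8,0])

```text
clock: 13.5
tcp_pos: [0.4426, 0.3087, 0.1331]
orientation: [-3.135, -0.191, -0.002]
contact_force: [-0.4, 0.5, 1.1]
grip_width: 0.085
gripper_force: 0.0
```

Emit:
move_arm(rows=[0,0,0,0,0,0,0,0,0,0,0,0,0,0,0,0,0,0,0,0,0,0,0,0,0,0,0,0], fingers=0, newtons=45)

```text
clock: 14.38
tcp_pos: [0.4423, 0.3084, 0.1327]
orientation: [3.136, 0.191, 0.001]
contact_force: [-2.1, -2.1, 4.7]
grip_width: 0.0385
gripper_force: 45.0
```

Emit:
move_arm(rows=[0,0,-0.5,0,0,0,-2,0,0,0,-5,0,0,0,-8,0,0,0,-11,0,0,0,-14,0,0,0,-16,0,0,0,-16.5,0,0,0,-16.5,0])

```text
clock: 15.5
tcp_pos: [0.442, 0.3081, 0.2971]
orientation: [3.135, 0.191, -0.0]
contact_force: [-0.1, 1.2, -4.2]
grip_width: 0.0385
gripper_force: 46.2
```

```bash
python3 - <<'E'
from h import *
go([.5065,.0217,.298]); o=r.get_obs();print(o["contact_force"],o["grip_width"],o["joints"])
a=r.grab_frame("side"); t=r.grab_frame("top")
cv2.imwrite("pics/s4.png",np.hstack([a[60:480,120:500],t[120:480,140:540][:,:400].repeat(1,0) if 0 else cv2.resize(t[120:420,140:540],(420*4//3,420))[:,:420]]))
E
```

```text
shift [ 2.93 29.21 -0.08] twist 0 zaxis [-0. -0. -1.] tcp [0.442  0.3081 0.2971] clock 15.5
[-0.13039976  1.15843986 -4.17121009] 0.03848512854890855 [-0.22836267  0.25880048 -0.59068774  1.78732528  0.15737842  1.14292456
 -2.31844162]
```

View pics/s4.png

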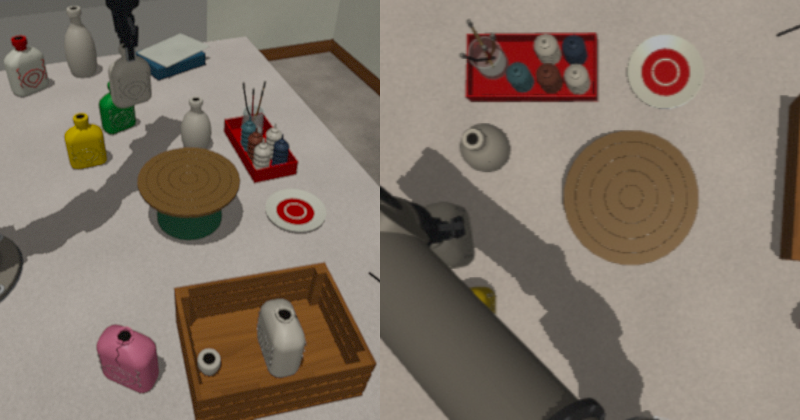

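The reject stands upright on the crate floor, and the whole flask hangs upright from the gripper with everything else undisturbed. The bat's centre ring confirms the wheel centre. Carrying the flask to the wheel.

Emit:
move_arm(rows=[0.1,1,0,0,0.3,3.5,0,0,0.7,7.5,0,0,1.2,12,0,0,1.7,16.5,0,0,2.1,21,0,0,2.5,25,0,0,2.8,27.8,0,0,2.9,29,0,0,2.9,29.2,0,0])

```text
clock: 16.85
tcp_pos: [0.5062, 0.0217, 0.297]
orientation: [-3.136, -0.19, 0.001]
contact_force: [-0.0, 1.2, -5.1]
grip_width: 0.0386
gripper_force: 46.3
```

Emit:
move_arm(rows=[0,0,0,0,0,0,0,0,0,0,0,0])

```text
clock: 17.23
tcp_pos: [0.5063, 0.0229, 0.2973]
orientation: [-3.136, -0.193, -0.0]
contact_force: [-0.1, 0.3, -5.2]
grip_width: 0.0382
gripper_force: 46.3
```

```bash
python3 - <<'E'
from h import *
go([.5065,.0217,.2535]); o=r.get_obs();print(o["contact_force"],o["grip_width"])
E
```

```text
shift [0.   0.12 4.38] twist 0 zaxis [ 0.  0. -1.] tcp [0.5063 0.0229 0.2973] clock 17.225
[-0.10519007  0.32651373 -5.23928439] 0.038215352127276475
```

Emit:
move_arm(rows=[0,0.1,1,0,0,0.1,2.2,0,0,0.1,3.2,0,0,0.1,3.8,0,0,0.1,4,0,0,0.1,4,0])

```text
clock: 17.98
tcp_pos: [0.5067, 0.0211, 0.2574]
orientation: [-3.136, -0.191, -0.0]
contact_force: [-0.4, 0.7, -5.0]
grip_width: 0.0383
gripper_force: 46.3
```

Emit:
move_arm(rows=[0,0,0.1,0,0,0,0.2,0,0,0,0.3,0,0,0,0.35,0,0,0,0.4,0,0,0,0.4,0])

```text
clock: 18.73
tcp_pos: [0.5065, 0.0211, 0.2533]
orientation: [3.136, 0.191, -0.0]
contact_force: [-0.9, -0.0, -3.7]
grip_width: 0.0381
gripper_force: 46.3
```

Emit:
move_arm(rows=[0,0,0.05,0,0,0,0.1,0,0,0,0.1,0,0,0,0.1,0])

```text
clock: 19.23
tcp_pos: [0.5068, 0.021, 0.2528]
orientation: [3.136, 0.191, 0.001]
contact_force: [-1.5, -0.5, 1.9]
grip_width: 0.0387
gripper_force: 46.7
```

Set down: the flask's weight is now on the bat. Releasing.

Emit:
move_arm(rows=[0,0,0,0,0,0,0,0,0,0,0,0,0,0,0,0,0,0,0,0], fingers=1)

```text
clock: 19.85
tcp_pos: [0.5066, 0.021, 0.2523]
orientation: [3.136, 0.191, 0.0]
contact_force: [-0.1, 0.1, -0.3]
grip_width: 0.0854
gripper_force: 0.0
```

Emit:
move_arm(rows=[0,0,-0.5,0,0,0,-2,0,0,0,-4,0,0,0,-7,0,0,0,-10,0,0,0,-10,0])

```text
clock: 20.6
tcp_pos: [0.508, 0.0215, 0.3558]
orientation: [3.136, 0.191, 0.01]
contact_force: [-0.5, 0.8, -0.3]
grip_width: 0.0855
gripper_force: 0.0
```

```bash
python3 - <<'E'
from h import *
go([.45,-.25,.355])
E
```

```text
shift [-9.05 26.24  0.04] twist 0 zaxis [ 0.006  0.    -1.   ] tcp [0.508  0.0215 0.3558] clock 20.6
```

Emit:
move_arm(rows=[-1,3,0,0,-2.5,8,0,0,-4,13,0,0,-6,18,0,0,-8,23,0,0,-9,26,0,0,-9,26,0,0,-9,26,0,0])

```text
clock: 21.6
tcp_pos: [0.4489, -0.2471, 0.3521]
orientation: [-3.135, -0.192, 0.0]
contact_force: [0.4, 0.9, -0.1]
grip_width: 0.0856
gripper_force: 0.0
```

```bash
python3 - <<'E'
from h import *
a=r.grab_frame("side"); t=r.grab_frame("top")
cv2.imwrite("pics/f.png",np.hstack([a[60:480,120:500],cv2.resize(t[120:420,140:540],(560,420))[:,:420]]))
print(r.get_obs()["tcp_pos"],px("top",[[.5065,.0217,.268],[.5065,.0217,.12]]))
E
```

```text
[ 0.44920522 -0.2465552   0.35225817] [[318.3210626  255.19564319]
 [319.12899158 260.99800465]]
```

View pics/f.png

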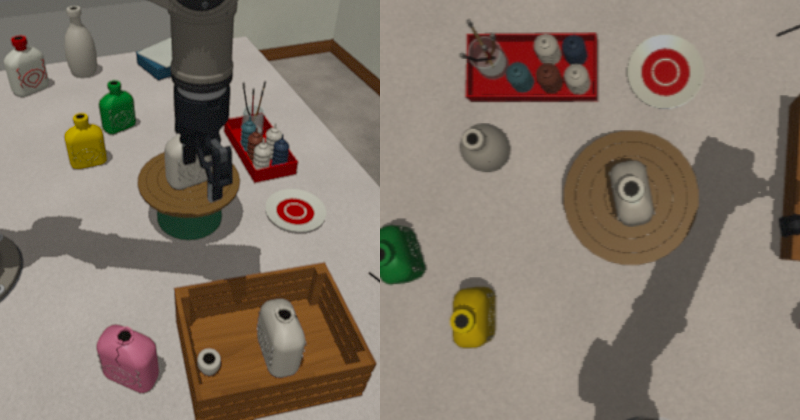

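The flask stands upright on the wheel: its lip is at about (318.6,254.3) against an expected (318.3,255.2) for exact centre, so within about 2 mm. The reject is in the crate, the gripper is clear and the bystanders haven't moved.

```bash
python3 -c "
from bench import r
print(r.hand_in())"
```

```text
the job is handed in; nothing more can be done
None
```

The neckless flask was lowered to the crate floor before release, the whole flask stands upright within about 2 mm of the wheel's centre, nothing else was moved, and the job was handed in at about 22 s with no verdict returned.

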